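# Load, set and start the pot shaker

## Robot

A 6-joint arm with a two-finger parallel gripper is mounted at the origin on a cart in front of the work surface, level with it; the furniture and walls round the work are solid. World frame = base frame: x ahead of the robot, y to its left, z up, the work surface at z = 0. Lengths are in m, angles in rad, forces in N, time in s.
With the tool pointing down it reaches from about 0.375 to 0.9 m from the base axis. Payload 3.1 kg.
Tool frame: the origin (TCP) lies on the centre line of the jaws, within the pads' length; the fingertips stand bot.tcp_to_tips ahead of it and the grasp point (between the pads) lies 11 mm behind it (bot.tcp_to_tips is the distance from the TCP to the fingertips, in m); x points along the fingers, y is the direction in which the jaws open and shut, and the axes are right-handed (so a half turn about x gives the same grasp; the last joint's range is limited). The gripper opens to 85 mm and grips with 20 to 120 N. Pads are 22 mm wide; open, the fingers measure 114 mm over their backs; the gripper's body (76 mm by 85 mm) begins 54 mm behind the grasp point. The pads swing forward as they close: fully open they stand 13 mm farther back than shut.
Start: joints at [-1.415, 0.527, 1.433, -0, 1.181, -0.178], TCP at [0.205, -0.59, 0.239] pointing down, gripper open.
Joint ranges: [-3.08, 3.08], [-0.75, 2.2], [0.22, 2.44], [-1.43, 4.57], [0, 2.65], [-2.85, 2.85]. Speed limits (rad/s): [2.79, 2.79, 3.14, 3.14, 3.14, 3.14].

## Interface

Orientations are given as [roll, pitch, yaw] about the fixed x, y, z axes, in that order (R = Rz(yaw) Ry(pitch) Rx(roll)).
In Python, from plant import sense, viewer, workorder, bot gives the robot as it stands.
- The arm moves only by the tool servo_tool, never from a script. Its argument "steps" is a list of rows, each a list of 3 entries, a list of its own where there are three numbers: the shift along the world's x, y, z normalised to -1 to 1, where 1 is 15 cm, then the turn about the world's z normalised to -1 to 1, where 1 is 30 degrees, then the opening, from -1 (shut) to 1 (fully open). In form: [[[dx, dy, dz], twist, gripper], ...]. A call has 1 to 12 rows; each row is the pose to reach, as a shift and turn from the pose commanded when the call began; what a row does not reach only later rows make up. A row lasts 1/12 s, in which the tool goes at most 41.7 mm and 7.16 degrees, less where a joint would pass 70% of its speed; a pose out of reach is approached as far as the arm can. A call with a number of a shift or a turn outside -1 to 1 is refused whole. A call with a gripper value outside its range is refused whole. The fingers move at their own pace and stop on an object; "force" is the grip in N (left out, the last holds). Time passes only in rows, so rows that repeat a pose let the fingers close. It gives the time, the measured TCP pose, the force and the opening at its end, in the units of the state.
- sense(): the state, without advancing time (a new reading comes with each control period).
- viewer.read_camera(name): name is "scene" or "top"; returns a dict with "pixels" (420x560x3 uint8, red, green, blue), "intrinsics" (3x3 intrinsics, pixels), "dist" ([k1, k2, p1, p2, k3] as OpenCV has them; the pictures are not rectified), "rvec" (rotation vector, rad) and "tvec" (3), from world to camera coordinates, as OpenCV has them. Camera axes: x right, y down, z forward; pixel columns grow to the right and rows downward; lengths in m; the calibration is good to about 2 mm. A picture is of the moment at which its call begins. There is no depth.
- workorder.job_done(): hands the job in, once; it reports no verdict.
The state is a dict: "clock": time; "q": joint angles; "qd": joint speeds; "joint_torque": joint torques, N m; "eef_pos": TCP position; "eef_rot": TCP orientation; "ft_force": force on the tool from outside, world axes, zero at the start; "ft_torque": the same for the moment, N m; "finger_gap": opening from 0.0 (shut) to 1.0 (fully open).
Only numpy, scipy, OpenCV 4.12 (cv2) and the standard library are available. Lean on these libraries where they do the work, as an engineer would, in place of code of your own. Each camera call takes 0.05 s, during which the arm holds its last target. There are 200 camera calls.

## Task

Shake up the polishing compounds: wake the bench shaker by pressing its blue key with a fingertip until it registers, lift the punch block off the tray and stand it on the bench, stand every screw-top pot upright inside the shaker's tray, and turn the dial until its white pointer lies at the red setting flag. When all that is ready, press the green start key the same way, firmly but not hard, and leave the pots standing in the tray. Never press the red key, and leave the tape roll where it lies.

Things in the scene. Friction and masses are not known exactly. Their poses are not given: they have to be found in the camera images.
- shaker: white low platform shaker fixed on the bench, 220 mm (x) by 330 mm (y), panel 40 mm high. Origin: centre of its underside; x points from its front panel (robot side) to its tray, y along its length (to the left), z up. The front half (x -110 to -2 mm) is the flat panel with three keys in a row (from +y: blue, red, green, 56 mm apart) and the dial at its -y end; the rear half is the tray
- tray (a point): centre of the tray's black rubber floor, 44 mm above the bench, axes as the shaker's. Inside the rim the floor is 102 mm (x) by 304 mm (y); the rim stands 11 mm above the floor and is 4 mm thick. A pot counts as in when it stands on the floor with its centre within 35 mm (x) and 135 mm (y) of this point
- key_power: blue membrane key (wake) on the shaker's front panel, a raised pad 36 mm (shaker x) by 40 mm (y), its face pointing straight up 3 mm above this origin (centre of its underside, on the panel). Gives only about 1 mm (5 N/mm), then is solid; registers when a fingertip presses it with over 5 N for 0.15 s; pressing any key with over 30 N damages it
- key_stop: red membrane key (stop) on the shaker's front panel, a raised pad 36 mm (shaker x) by 40 mm (y), its face pointing straight up 3 mm above this origin (centre of its underside, on the panel). Gives only about 1 mm (5 N/mm), then is solid; leave it alone (not over 3 N)
- key_start: green membrane key (start) on the shaker's front panel, a raised pad 36 mm (shaker x) by 40 mm (y), its face pointing straight up 3 mm above this origin (centre of its underside, on the panel). Gives only about 1 mm (5 N/mm), then is solid; registers at over 5 N for 0.15 s like the blue one
- dial (a joint): angle of the dial, rad; grows as the dial turns clockwise seen from above; 0 has the white pointer at the shaker's +x. Turns without end (stops only two turns either way), stiff enough (0.04 N m) to stay where left
- dial_grip (a point): on the dial's vertical axis, 64 mm above the bench, where to grip. The dial is a black disc of 76 mm diameter and 8 mm height above the 40 mm high panel, with an upright grip bar 56 mm long, 14 mm thick, its top 34 mm above the panel (26 mm above the disc). The bar lies along the pointer's direction; the x axis here points to the white pointer
- dial_pointer (a point): end of the dial's white pointer, 42 mm out from the dial's axis; moves with the dial
- flag (a joint): angle of the red setting flag on the scale round the dial, rad, measured as the dial's: the pointer lies at the flag when dial equals flag (or differs by whole turns). Differs from start to start; leave it
- flag_tip (a point): the red flag's reading point, 42 mm out from the dial's axis; the pointer is set when its end is within 5.5 mm (about 7 degrees) of this, seen from above
- punches: beech block with steel punches standing in it (fixed), 50 mm wide (x), 100 mm long (y); the wood is 32 mm high, the punches reach 56 mm. Origin: centre of its underside, z up; grasp the wood across its width. At the start it stands on the tray floor. There is free bench for it to the left of the pots, e.g. about world x 0.50, y 0.43
- pot_red: pot with a red lid: a closed upright screw-top pot, 62 mm across and 48 mm tall over its lid; solid, grasp it round the lid. Origin: centre of its underside; z up. Some starts lack it (then None)
- pot_teal: tall pot with a teal lid: a closed upright screw-top pot, 56 mm across and 70 mm tall over its lid; solid, grasp it round the lid. Origin: centre of its underside; z up. Some starts lack it (then None)
- pot_small_a: small pot with a black lid: a closed upright screw-top pot, 49 mm across and 52 mm tall over its lid; solid, grasp it round the lid. Origin: centre of its underside; z up. Some starts lack it (then None)
- pot_small_b: second small pot, just like the other: a closed upright screw-top pot, 49 mm across and 52 mm tall over its lid; solid, grasp it round the lid. Origin: centre of its underside; z up. Some starts lack it (then None)
- tape_roll: roll of masking tape lying flat, 98 mm across, 25 mm high, at the left; a bystander, leave it. Also beware: a wooden tool organiser with upright tools (up to 0.25 m high) stands on the bench behind the pots (world x over 0.62, y 0.09 to 0.57), and a vice (about 0.1 m high) in front of the shaker (x 0.25 to 0.41, y -0.22 to -0.10)
There are look-alikes about, which are no part of the job. Leave any pink look-alike of the punches alone.

How it is judged:
By the outcome, as a careful person would: the job done as asked, in the order asked, and still so for the second after the job is handed in, with the robot touching nothing.
Of pot_red, pot_teal, pot_small_a, pot_small_b only 3 to 4 are there at a start; the rules pass over those that are not, and their reading is None.
At some moment in a run one of pot_red, pot_teal, pot_small_a, pot_small_b may be knocked a few centimetres aside while the robot is not near it.
It also fails if it takes over 210 s, if anything falls off the work surface, if the arm or the gripper's body presses on something with over 40 N, if the wrist force passes 120 N, or if a joint passes its speed limit or range.

## Working session

There is one attempt and no reset: what is moved stays moved. The work goes in short steps, Python scripts to look and compute and a tool call to move; the robot and the scene stay as the last step left them, time stands still between calls to the robot, and variables do not carry over. Pictures are saved under pics/ and viewed, about 12 in all and at most 16, crops included, and the job is handed in when it is done.

Besides the shell and the picture viewer there is one more tool, called after ">>>" as name(argument=value, ...) on one line, values as JSON. servo_tool: Moves the arm, as the interface text tells. Scaled input: -1 to 1 covers 15 cm each way for a shift and 30 degrees each way for a turn. Its arguments: {"type":"object","properties":{"steps":{"type":"array","items":{"type":"array"}},"force":{"type":"number"}},"required":["steps"]}

```bash
mkdir -p pics; ls; python3 - <<'E'
from plant import sense, viewer, bot
import cv2,numpy as np
s=sense();print({k:np.round(v,3).tolist() for k,v in s.items()},bot.tcp_to_tips)
for n in("scene","top"):
    c=viewer.read_camera(n);cv2.imwrite(f"pics/{n}0.png",cv2.resize(c["pixels"][:,:,::-1],None,fx=1.42,fy=1.42,interpolation=cv2.INTER_CUBIC))
    R=cv2.Rodrigues(np.array(c["rvec"]))[0];print(n,c["intrinsics"],c["dist"],-R.T@np.array(c["tvec"]).ravel(),R[2])
E
```

```text
pics
{'clock': 0.0, 'q': [-1.415, 0.528, 1.434, 0.0, 1.181, -0.179], 'qd': [0.001, -0.001, 0.0, 0.001, 0.0, 0.0], 'joint_torque': [-0.001, -44.235, -17.802, -0.0, 0.008, 0.0], 'eef_pos': [0.205, -0.59, 0.238], 'eef_rot': [-1.758, 1.569, 1.718], 'ft_force': [-0.804, -0.383, -0.139], 'ft_torque': [-0.044, 0.018, 0.067], 'finger_gap': 0.999} 0.008
scene [[521.24351617   0.         276.4708216 ]
 [  0.         521.24351617 214.23238883]
 [  0.           0.           1.        ]] [0.01931669 0.         0.         0.         0.        ] [-0.54354628  1.09193965  0.71074788] [ 0.64745109 -0.63119974 -0.42707607]
top [[529.98898447   0.         274.38180847]
 [  0.         529.98898447 206.39388671]
 [  0.           0.           1.        ]] [-0.1621944  0.         0.         0.         0.       ] [-0.08411364  0.22359061  1.91293007] [ 0.28048222 -0.05815063 -0.95809615]
```

View pics/top0.png

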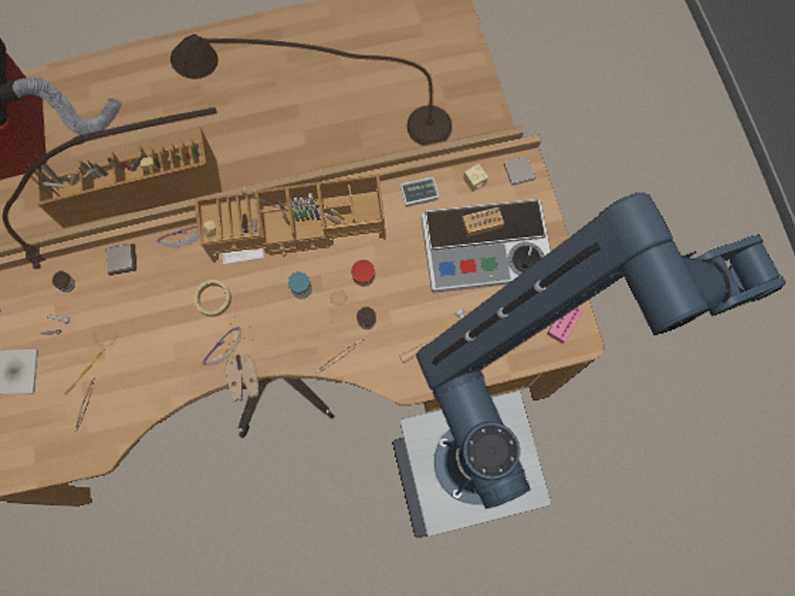

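View pics/scene0.png

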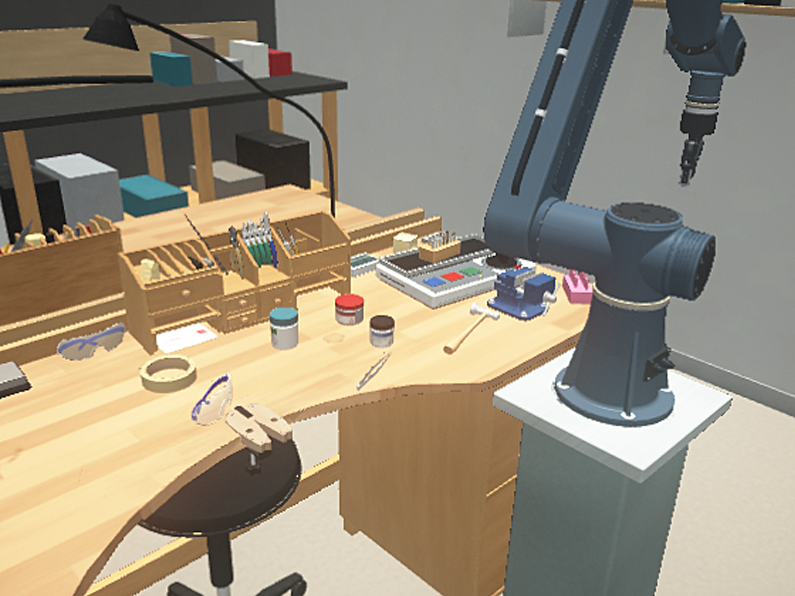

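The top view shows teal (299,283), red (363,271) and black (366,317) pots, the block (483,218), keys at (447,268), (468,266) and (489,264), and the dial (525,258). A dark can lies far left (63,280). I'll zoom in next.

```bash
cat > h.py <<'E'
from plant import sense, viewer, bot, workorder
import cv2,numpy as np
def cam(n="top"): return viewer.read_camera(n)
def ray(c,uv,z):
    p=cv2.undistortPoints(np.array(uv,float).reshape(-1,1,2),c["intrinsics"],c["dist"]).reshape(-1,2)
    R=cv2.Rodrigues(np.array(c["rvec"]))[0];o=-R.T@np.array(c["tvec"]).ravel()
    d=np.c_[p,np.ones(len(p))]@R
    return o+d*((np.asarray(z)-o[2])/d[:,2])[:,None]
def proj(c,P): return cv2.projectPoints(np.array(P,float).reshape(-1,1,3),np.array(c["rvec"]),np.array(c["tvec"]),c["intrinsics"],c["dist"])[0].reshape(-1,2)
def crop(c,u0,v0,w,h,f,name):
    cv2.imwrite(f"pics/{name}.png",cv2.resize(c["pixels"][v0:v0+h,u0:u0+w,::-1],None,fx=f,fy=f,interpolation=cv2.INTER_CUBIC))
E
python3 - <<'E'
from h import *
c=cam()
k=1.42
print(ray(c,np.array([[299,283],[363,271],[366,317],[63,280],[483,218],[447,268],[468,266],[489,264],[525,258],[428,212],[541,200],[435,290],[551,277],[212,297]])/k,[.07,.048,.052,.05,.076,.043,.043,.043,.048,.055,.055,.04,.04,.02]).round(3))
crop(c,290,130,110,80,7,"z1")
crop(c,190,165,110,80,7,"z2")
E
```

```text
[[ 0.536  0.332  0.07 ]
 [ 0.537  0.164  0.048]
 [ 0.413  0.184  0.052]
 [ 0.702  0.958  0.05 ]
 [ 0.597 -0.175  0.076]
 [ 0.495 -0.052  0.043]
 [ 0.488 -0.107  0.043]
 [ 0.48  -0.162  0.043]
 [ 0.473 -0.259  0.048]
 [ 0.656 -0.041  0.055]
 [ 0.62  -0.346  0.055]
 [ 0.445 -0.007  0.04 ]
 [ 0.408 -0.313  0.04 ]
 [ 0.569  0.569  0.02 ]]
```

View pics/z1.png

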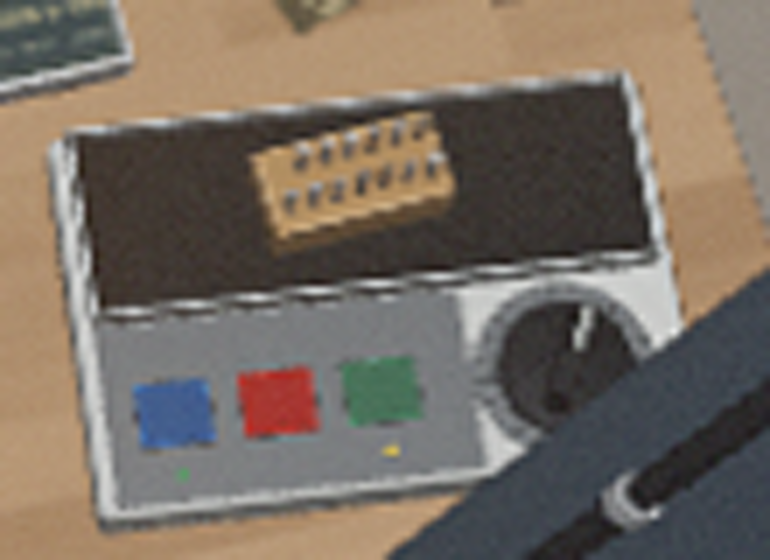

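View pics/z2.png

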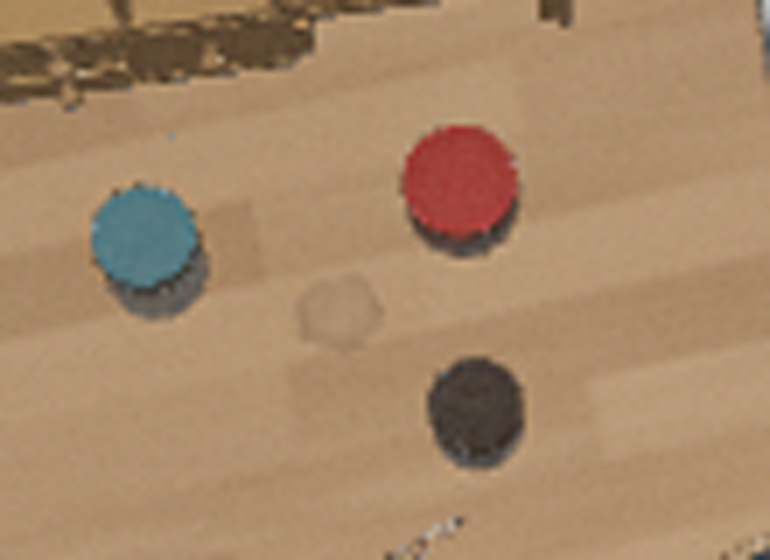

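```bash
python3 - <<'E'
from h import *
c=cam()
f=lambda p,u,v:(np.array(p)+.5)/7-.5+[u,v]
K=ray(c,f([[174,414],[278,402],[383,390]],290,130),[.043]*3);print(K.round(4))
d=K[0]-K[2];yaw=np.arctan2(-d[0],d[1]);print("yaw",yaw,np.linalg.norm(d))
ex=np.array([np.cos(yaw),np.sin(yaw)]);ey=np.array([-ex[1],ex[0]])
B=ray(c,f([[252,157],[432,113],[455,187],[272,238]],290,130),[.076]*4);print(B.round(3),B.mean(0).round(4))
e=B[0]+B[3]-B[1]-B[2];print("block yaw",np.arctan2(-e[0],e[1]),np.linalg.norm(e)/2)
T=ray(c,f([[72,130],[626,75],[660,258],[98,312],[103,525],[590,310]],290,130),[.055,.055,.055,.055,.04,.05]);print("tray",T.round(3),T[:4].mean(0))
for p in T-K[1]: print((p[:2]@ex).round(3),(p[:2]@ey).round(3))
print(ray(c,f([[145,237],[459,180],[475,406]],190,165),[.07,.048,.052]).round(4))
E
```

```text
[[ 0.4954 -0.0507  0.043 ]
 [ 0.4891 -0.1063  0.043 ]
 [ 0.4826 -0.1627  0.043 ]]
yaw -0.11400744854926378 0.1128066590148051
[[ 0.616 -0.123  0.076]
 [ 0.618 -0.224  0.076]
 [ 0.574 -0.224  0.076]
 [ 0.568 -0.121  0.076]] [ 0.5941 -0.1733  0.076 ]
block yaw 0.039513635194234745 0.1021734534292028
tray [[ 0.662 -0.036  0.055]
 [ 0.624 -0.34   0.055]
 [ 0.517 -0.326  0.055]
 [ 0.557 -0.024  0.055]
 [ 0.445  0.001  0.04 ]
 [ 0.498 -0.282  0.05 ]] [ 0.58965021 -0.18156261  0.055     ]
0.163 0.089
0.16 -0.217
0.052 -0.216
0.058 0.09
-0.056 0.102
0.029 -0.174
[[0.5396 0.3328 0.07  ]
 [0.5391 0.1654 0.048 ]
 [0.4153 0.1847 0.052 ]]
```

>>> servo_tool(steps=[[[0.33,0.5,0],0.5,-1],[[0.67,1,0],1,-1],[[0.67,1,0],1,-1],[[0.67,1,0],1,-1],[[0.67,1,0],1,-1]], force=40)

```text
clock: 0.62
eef_pos: [0.307, -0.4346, 0.2389]
eef_rot: [-2.378, 1.565, 1.628]
ft_force: [-0.8, 0.9, -0.4]
finger_gap: 0.3
```

>>> servo_tool(steps=[[[0.67,1,0],1,-1],[[0.67,1,0],1,-1],[[0.67,1,0],1,-1],[[0.67,1,0],1,-1],[[0.67,1,0],1,-1]])

```text
clock: 1.03
eef_pos: [0.4073, -0.2859, 0.2392]
eef_rot: [-2.957, 1.568, 1.573]
ft_force: [-0.7, -0.6, 0.9]
finger_gap: 0.003
```

>>> servo_tool(steps=[[[0.6,1,0],0.4,-1],[[0.6,1,0],0.4,-1],[[0.6,1,0],0.4,-1],[[0.6,1,0],0.4,-1],[[0.6,1,0],0.4,-1]])

```text
clock: 1.45
eef_pos: [0.498, -0.1357, 0.2394]
eef_rot: [2.425, 1.568, 0.879]
ft_force: [-0.2, 0.1, -0.9]
finger_gap: 0.0
```

>>> servo_tool(steps=[[[-0.02,0.56,0],0,-1],[[-0.02,0.56,-0.4],0,-1],[[-0.02,0.56,-0.7],0,-1],[[-0.02,0.56,-0.93],0,-1],[[-0.02,0.56,-0.93],0,-1],[[-0.02,0.56,-0.93],0,-1]])

```text
clock: 1.95
eef_pos: [0.4893, -0.0552, 0.0955]
eef_rot: [-1.911, 1.56, 2.821]
ft_force: [-1.1, 0.2, 0.4]
finger_gap: 0.0
```

>>> servo_tool(steps=[[[0,0,-0.1],0,-1],[[0,0,-0.2],0,-1],[[0,0,-0.26],0,-1],[[0,0,-0.26],0,-1],[[0,0,-0.26],0,-1]])

```text
clock: 2.37
eef_pos: [0.4933, -0.0571, 0.0614]
eef_rot: [1.106, 1.57, -0.445]
ft_force: [1.1, 0.0, 0.3]
finger_gap: 0.0
```

>>> servo_tool(steps=[[[0,0.03,-0.05],0,-1],[[0,0.03,-0.05],0,-1],[[0,0.03,-0.06],0,-1],[[0,0.03,-0.06],0,-1]])

```text
clock: 2.7
eef_pos: [0.4929, -0.0519, 0.052]
eef_rot: [1.19, 1.57, -0.361]
ft_force: [0.0, 1.4, 0.1]
finger_gap: 0.004
```

>>> servo_tool(steps=[[[0,0,-0.007],0,-1],[[0,0,-0.007],0,-1]])

```text
clock: 2.87
eef_pos: [0.493, -0.052, 0.0509]
eef_rot: [1.336, 1.57, -0.215]
ft_force: [0.7, 0.0, 0.4]
finger_gap: -0.001
```

>>> servo_tool(steps=[[[0,0,-0.003],0,-1],[[0,0,-0.003],0,-1]])

```text
clock: 3.03
eef_pos: [0.493, -0.052, 0.0505]
eef_rot: [1.379, 1.57, -0.173]
ft_force: [0.9, 0.2, 2.3]
finger_gap: -0.001
```

>>> servo_tool(steps=[[[0,0,-0.007],0,-1],[[0,0,-0.007],0,-1]])

```text
clock: 3.2
eef_pos: [0.4931, -0.052, 0.0497]
eef_rot: [1.343, 1.57, -0.208]
ft_force: [-0.9, 0.7, 7.1]
finger_gap: -0.002
```

>>> servo_tool(steps=[[[0,0,-0.003],0,-1],[[0,0,-0.003],0,-1]])

```text
clock: 3.37
eef_pos: [0.493, -0.052, 0.0495]
eef_rot: [1.27, 1.57, -0.281]
ft_force: [-0.7, 1.1, 8.7]
finger_gap: -0.002
```

>>> servo_tool(steps=[[[0,0,0],0,-1],[[0,0,0.2],0,-1],[[0,0,0.5],0,0],[[0,0,0.74],0,0.5],[[0,0,0.74],0,0.5]])

```text
clock: 3.78
eef_pos: [0.4968, -0.0532, 0.1659]
eef_rot: [1.214, 1.558, -0.336]
ft_force: [0.4, 0.0, 0.2]
finger_gap: 0.422
```

>>> servo_tool(steps=[[[0.3,-0.3,0],0,0.5],[[0.5,-0.6,0],0,0.5],[[0.67,-0.81,0],0.03,0.5],[[0.67,-0.81,0],0.03,0.5],[[0.67,-0.81,0],0.03,0.5],[[0.67,-0.81,0],0.03,0.5]])

```text
clock: 4.28
eef_pos: [0.5937, -0.1751, 0.1589]
eef_rot: [-2.063, 1.57, 2.682]
ft_force: [0.2, 0.4, 1.0]
finger_gap: 0.752
```

```bash
python3 - <<'E'
from h import *
s=sense();print(s["clock"],s["eef_pos"],s["finger_gap"])
c=cam();crop(c,290,120,110,90,6,"b1")
from scipy.spatial.transform import Rotation as R
print(R.from_euler("xyz",s["eef_rot"]).as_matrix().round(3))
E
```

```text
4.2833 [ 0.59367468 -0.1750895   0.15888605] 0.7519345737661841
[[-0.     0.999  0.033]
 [ 0.     0.033 -0.999]
 [-1.    -0.    -0.   ]]
```

View pics/b1.png

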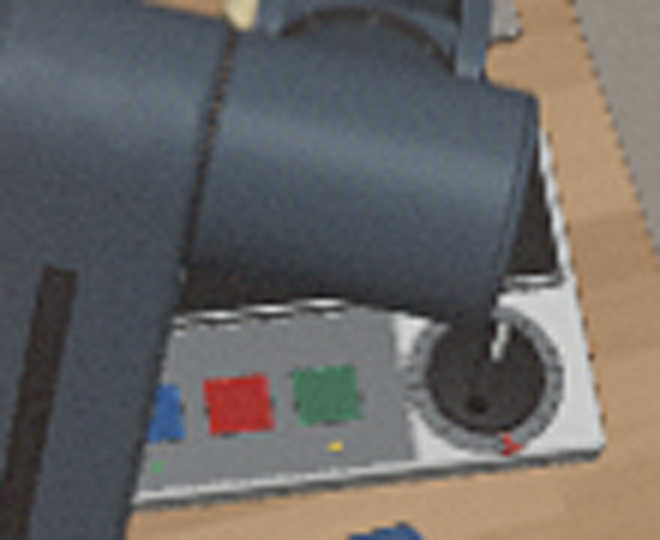

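The arm hides the tray. The dial centre is near (487,370), its pointer near (503,340) and the red flag near (510,445). The next move goes down and grips the block.

>>> servo_tool(steps=[[[0,0.01,-0.25],0,0.5],[[0,0.01,-0.45],0,0.5],[[0,0.01,-0.6],0,0.5],[[0,0.01,-0.68],0,0.5],[[0,0.01,-0.68],0,0.5],[[0,0.01,-0.68],0,0.5]])

```text
clock: 4.83
eef_pos: [0.5924, -0.1709, 0.0576]
eef_rot: [-2.037, 1.568, 2.712]
ft_force: [0.5, -0.5, 1.0]
finger_gap: 0.751
```

>>> servo_tool(steps=[[[0,0,0],0,-1],[[0,0,0],0,-1],[[0,0,0],0,-1],[[0,0,0],0,-1],[[0,0,0],0,-1],[[0,0,0],0,-1]], force=60)

```text
clock: 5.33
eef_pos: [0.5949, -0.1723, 0.06]
eef_rot: [1.177, 1.566, -0.359]
ft_force: [0.5, 1.7, 6.5]
finger_gap: 0.573
```

>>> servo_tool(steps=[[[0,0,0.1],0,-1],[[0,0,0.25],0,-1],[[0,0,0.45],0,-1],[[0,0,0.7],0,-1],[[0,0,0.7],0,-1],[[0,0,0.7],0,-1]])

```text
clock: 5.83
eef_pos: [0.5941, -0.1726, 0.1652]
eef_rot: [1.002, 1.566, -0.533]
ft_force: [-0.8, 0.0, -3.7]
finger_gap: 0.573
```

>>> servo_tool(steps=[[[-0.25,0.25,0],0,-1],[[-0.5,0.5,0],0,-1],[[-0.62,0.8,0],0,-1],[[-0.62,1,0],0,-1],[[-0.62,1,0],0,-1]])

```text
clock: 6.25
eef_pos: [0.4934, -0.017, 0.1606]
eef_rot: [-1.987, 1.559, 2.762]
ft_force: [-0.5, -0.1, -3.3]
finger_gap: 0.575
```

>>> servo_tool(steps=[[[0,0.25,0],0,-1],[[0,0.5,0],0,-1],[[0,0.75,0],0,-1],[[0,1,0],0,-1]])

```text
clock: 6.58
eef_pos: [0.498, 0.1294, 0.1611]
eef_rot: [-1.52, 1.566, -3.056]
ft_force: [1.1, -0.0, -3.2]
finger_gap: 0.574
```

>>> servo_tool(steps=[[[0,0.25,0],0,-1],[[0,0.5,0],0,-1],[[0,0.75,0],0,-1],[[0,1,0],0,-1]])

```text
clock: 6.92
eef_pos: [0.498, 0.2791, 0.1607]
eef_rot: [-1.226, 1.565, -2.761]
ft_force: [-0.3, 0.2, -2.2]
finger_gap: 0.568
```

>>> servo_tool(steps=[[[0,0.25,0],0,-1],[[0,0.5,0],0,-1],[[0,0.75,0],0,-1],[[0,1,0],0,-1],[[0,1,0],0,-1],[[0,1,0],0,-1]])

```text
clock: 7.42
eef_pos: [0.4982, 0.4291, 0.1601]
eef_rot: [-0.987, 1.566, -2.519]
ft_force: [-0.8, -0.8, -3.1]
finger_gap: 0.572
```

```bash
python3 - <<'E'
from h import *
s=sense();print(s["clock"],s["eef_pos"],s["finger_gap"],s["ft_force"])
c=cam();crop(c,290,130,110,80,7,"d1")
c=cam("scene");crop(c,100,130,300,200,2.6,"d2")
E
```

```text
7.4167 [0.49815566 0.42905596 0.16012145] 0.5715187058692944 [-0.83746559 -0.76319828 -3.12550719]
```

View pics/d1.png

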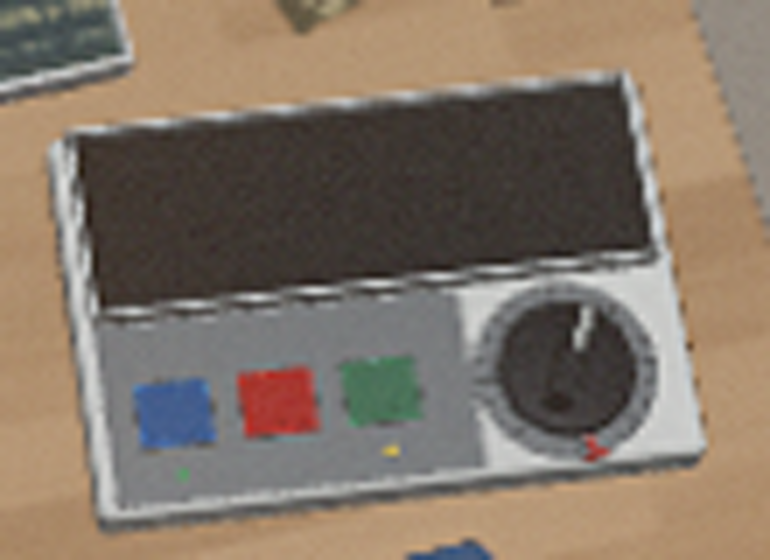

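View pics/d2.png

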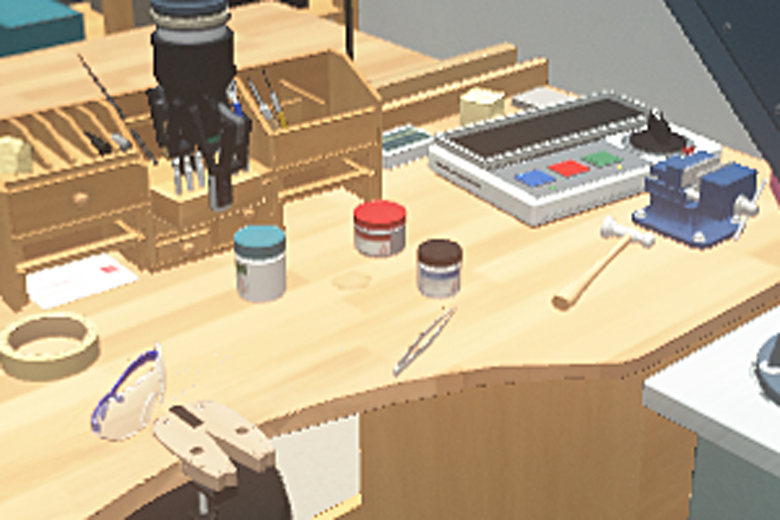

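>>> servo_tool(steps=[[[0,0,-0.25],0,-1],[[0,0,-0.5],0,-1],[[0,0,-0.75],0,-1],[[0,0,-0.85],0,-1],[[0,0,-0.9],0,-1],[[0,0,-0.94],0,-1],[[0,0,-0.95],0,-1],[[0,0,-0.96],0,-1],[[0,0,-0.96],0,-1]])

```text
clock: 8.27
eef_pos: [0.5013, 0.4283, 0.0202]
eef_rot: [2.044, 1.568, 0.509]
ft_force: [0.5, 0.3, -2.7]
finger_gap: 0.574
```

```bash
python3 - <<'E'
from h import *
c=cam();im=c["pixels"].astype(int)
# dark disc ellipse
f=lambda p,u,v:(np.array(p)+.5)/7-.5+[u,v]
print(ray(c,f([[497,372],[638,367],[566,283],[658,366],[478,372]],290,130),[.048,.048,.04,.04,.04]).round(4))
yaw=-.12;ex=np.array([np.cos(yaw),np.sin(yaw)]);ey=np.array([-ex[1],ex[0]])
K=np.array([.489,-.1063])
P=ray(c,f([[590,308],[577,347],[584,440],[606,450],[590,460],[595,447]],290,130),[.048,.048,.042,.042,.042,.042])[:,:2]
cen=ray(c,f([[567,370],[568,372]],290,130),[.048,.04])[:,:2];print(cen)
for q in cen:
  print("cen in shaker rel red key",(q-K)@ex,(q-K)@ey)
  for p in P: d=p-q;a=np.degrees(np.arctan2(d[1],d[0]));print(p.round(4),"ang",a.round(1),"r",np.linalg.norm(d).round(4))
crop(c,352,162,40,40,14,"dial")
E
```

```text
[[ 0.4767 -0.2239  0.048 ]
 [ 0.462  -0.2987  0.048 ]
 [ 0.5195 -0.2766  0.04  ]
 [ 0.4623 -0.3117  0.04  ]
 [ 0.4815 -0.2159  0.04  ]]
[[ 0.46914923 -0.26090605]
 [ 0.47030717 -0.26318927]]
cen in shaker rel red key -0.0011997866735643063 -0.15587059919797605
[ 0.5001 -0.2831] ang -35.6 r 0.0381
[ 0.4804 -0.2699] ang -38.5 r 0.0144
[ 0.4309 -0.2602] ang 178.9 r 0.0383
[ 0.4228 -0.2701] ang -168.8 r 0.0473
[ 0.4194 -0.2602] ang 179.1 r 0.0497
[ 0.4258 -0.2648] ang -174.8 r 0.0436
cen in shaker rel red key 0.0002231547276375541 -0.15799877973900664
[ 0.5001 -0.2831] ang -33.7 r 0.0358
[ 0.4804 -0.2699] ang -33.4 r 0.0121
[ 0.4309 -0.2602] ang 175.6 r 0.0395
[ 0.4228 -0.2701] ang -171.7 r 0.048
[ 0.4194 -0.2602] ang 176.6 r 0.051
[ 0.4258 -0.2648] ang -177.9 r 0.0446
```

View pics/dial.png

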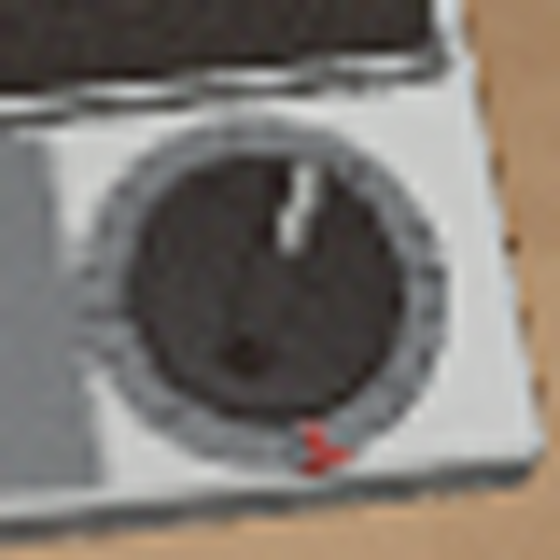

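>>> servo_tool(steps=[[[0,0,-0.015],0,-1],[[0,0,-0.015],0,-1],[[0,0,-0.025],0,-1],[[0,0,-0.025],0,-1]])

```text
clock: 8.65
eef_pos: [0.5006, 0.4284, 0.0161]
eef_rot: [2.016, 1.57, 0.481]
ft_force: [-1.1, -0.6, 1.8]
finger_gap: 0.573
```

>>> servo_tool(steps=[[[0,0,0],0,0.4],[[0,0,0],0,0.4],[[0,0,0],0,0.4],[[0,0,0],0,0.4],[[0,0,0.15],0,0.5],[[0,0,0.4],0,0.8],[[0,0,0.67],0,1],[[0,0,0.93],0,1]])

```text
clock: 9.32
eef_pos: [0.5, 0.4277, 0.1555]
eef_rot: [-1.084, 1.569, -2.619]
ft_force: [2.0, 0.2, -0.8]
finger_gap: 1.001
```

>>> servo_tool(steps=[[[0.14,-0.3,0],0,1],[[0.26,-0.63,0],0,1],[[0.26,-0.63,0],0,1],[[0.26,-0.63,0],0,1],[[0.26,-0.63,0],0,1]])

```text
clock: 9.73
eef_pos: [0.5398, 0.3325, 0.1547]
eef_rot: [-2.852, 1.57, 1.893]
ft_force: [-0.8, 1.1, -0.3]
finger_gap: 1.0
```

```bash
python3 - <<'E'
from h import *
s=sense();print(s["clock"],s["eef_pos"],s["finger_gap"],s["q"])
c=cam("scene");crop(c,100,160,200,150,4,"p1")
print(proj(c,[[.5396,.3328,.07],[.5391,.1654,.048],[.4153,.1847,.052]]))
E
```

```text
9.7333 [0.53980228 0.33250181 0.15467631] 1.0001435774238 [3.75866097e-01 6.39083108e-01 1.48451807e+00 5.70490806e-04
 1.01796557e+00 3.43040456e-01]
[[200.08378728 220.18012177]
 [245.87071043 210.80822335]
 [269.22521849 225.35371917]]
```

View pics/p1.png

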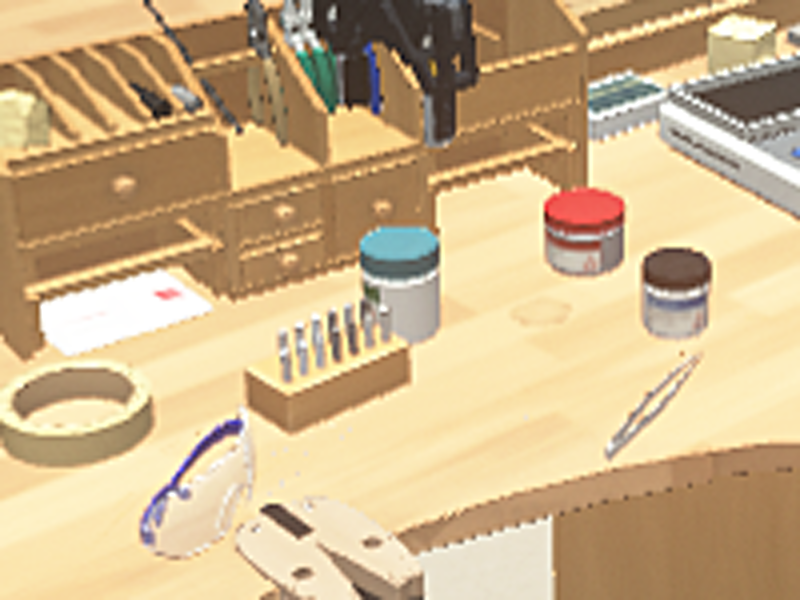

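The block stands on the bench. In the crop the lids sit at teal (400,245), red (585,208) and black (677,265), which agrees with the projections. Next is the teal pot.

>>> servo_tool(steps=[[[0,0,-0.25],0,1],[[0,0,-0.45],0,1],[[0,0,-0.6],0,1],[[0,0,-0.7],0,1],[[0,0,-0.7],0,1]])

```text
clock: 10.2
eef_pos: [0.5358, 0.334, 0.0455]
eef_rot: [-1.273, 1.563, -2.806]
ft_force: [-0.4, 0.3, -1.0]
finger_gap: 1.002
```

>>> servo_tool(steps=[[[0,0,0],0,-1],[[0,0,0],0,-1],[[0,0,0],0,-1],[[0,0,0],0,-1],[[0,0,0],0,-1],[[0,0,0],0,-1]], force=50)

```text
clock: 10.7
eef_pos: [0.5416, 0.3346, 0.0517]
eef_rot: [1.973, 1.565, 0.438]
ft_force: [2.2, 1.6, 6.2]
finger_gap: 0.639
```

>>> servo_tool(steps=[[[0,0,0.15],0,-1],[[0,0,0.4],0,-1],[[0,0,0.65],0,-1],[[0,0,0.9],0,-1],[[0,0,0.9],0,-1]])

```text
clock: 11.12
eef_pos: [0.5428, 0.3351, 0.1925]
eef_rot: [1.926, 1.558, 0.391]
ft_force: [1.6, 0.5, -0.4]
finger_gap: 0.634
```

>>> servo_tool(steps=[[[-0.05,-0.25,0],0,-1],[[-0.1,-0.5,0],0,-1],[[-0.1,-0.75,0],0,-1],[[-0.1,-1,0],0,-1]])

```text
clock: 11.45
eef_pos: [0.5217, 0.1822, 0.1838]
eef_rot: [-1.474, 1.567, -3.009]
ft_force: [0.8, -1.0, -1.0]
finger_gap: 0.638
```

>>> servo_tool(steps=[[[0,-0.25,0],0,-1],[[0,-0.5,0],0,-1],[[0,-0.75,0],0,-1],[[0,-1,0],0,-1]])

```text
clock: 11.78
eef_pos: [0.5224, 0.0321, 0.1839]
eef_rot: [-1.789, 1.568, 2.959]
ft_force: [0.8, -1.0, -1.6]
finger_gap: 0.633
```

>>> servo_tool(steps=[[[0.08,-0.25,0],0,-1],[[0.16,-0.5,0],0,-1],[[0.26,-0.75,0],0,-1],[[0.36,-1,0],0,-1]])

```text
clock: 12.12
eef_pos: [0.5769, -0.1178, 0.1838]
eef_rot: [-2.057, 1.567, 2.69]
ft_force: [0.6, -0.6, -2.2]
finger_gap: 0.636
```

>>> servo_tool(steps=[[[0,-0.25,0],-0.1,-1],[[0,-0.5,0],-0.2,-1],[[0,-0.75,0],-0.3,-1],[[0,-1,0],-0.3,-1],[[0,-1,0],-0.3,-1],[[0,-1,0],-0.3,-1]])

```text
clock: 12.62
eef_pos: [0.5769, -0.2683, 0.1834]
eef_rot: [-2.107, 1.568, 2.479]
ft_force: [-0.5, 1.8, -2.0]
finger_gap: 0.633
```

>>> servo_tool(steps=[[[0.015,-0.02,-0.2],0,-1],[[0.015,-0.02,-0.4],0,-1],[[0.015,-0.02,-0.5],0,-1],[[0.015,-0.02,-0.55],0,-1],[[0.015,-0.02,-0.57],0,-1],[[0.015,-0.02,-0.57],0,-1]])

```text
clock: 13.12
eef_pos: [0.5803, -0.2682, 0.0986]
eef_rot: [-2.155, 1.569, 2.437]
ft_force: [-0.7, -0.2, -2.1]
finger_gap: 0.635
```

>>> servo_tool(steps=[[[0,0,-0.01],0,-1],[[0,0,-0.01],0,-1],[[0,0,-0.02],0,-1],[[0,0,-0.02],0,-1]])

```text
clock: 13.45
eef_pos: [0.5809, -0.2696, 0.0969]
eef_rot: [1.089, 1.569, -0.604]
ft_force: [-0.0, 0.6, -0.8]
finger_gap: 0.636
```

>>> servo_tool(steps=[[[0,0,-0.01],0,-1],[[0,0,-0.01],0,-1],[[0,0,-0.01],0,0.6],[[0,0,-0.01],0,0.8],[[0,0,-0.01],0,0.8],[[0,0,-0.01],0,0.8],[[0,0,0.2],0,1],[[0,0,0.4],0,1],[[0,0,0.6],0,1],[[0,0,0.6],0,1]])

```text
clock: 14.28
eef_pos: [0.584, -0.2717, 0.1926]
eef_rot: [1.088, 1.558, -0.605]
ft_force: [0.7, -0.1, -0.2]
finger_gap: 1.001
```

>>> servo_tool(steps=[[[-0.05,0.25,0],0,1],[[-0.1,0.5,0],0,1],[[-0.15,0.75,0],0,1],[[-0.2,1,0],0,1]])

```text
clock: 14.62
eef_pos: [0.5498, -0.1182, 0.1858]
eef_rot: [-2.446, 1.57, 2.143]
ft_force: [-0.4, 1.0, 0.2]
finger_gap: 1.004
```

>>> servo_tool(steps=[[[-0.05,0.25,0],0,1],[[-0.08,0.5,0],0,1],[[-0.08,0.75,0],0,1],[[-0.08,1,0],0,1]])

```text
clock: 14.95
eef_pos: [0.5378, 0.0322, 0.1859]
eef_rot: [-1.602, 1.57, 2.989]
ft_force: [1.0, 1.1, -0.8]
finger_gap: 1.008
```

>>> servo_tool(steps=[[[0,0.25,0],0.1,1],[[0,0.5,0],0.2,1],[[0,0.75,0],0.3,1],[[0,0.91,0],0.3,1],[[0,0.91,0],0.3,1],[[0,0.91,0],0.3,1]])

```text
clock: 15.45
eef_pos: [0.5381, 0.1683, 0.1857]
eef_rot: [-0.77, 1.57, -2.302]
ft_force: [0.7, 0.3, 0.2]
finger_gap: 0.997
```

```bash
python3 - <<'E'
from h import *
s=sense();print(s["clock"],s["eef_pos"],s["finger_gap"])
c=cam("scene");crop(c,200,140,200,150,4,"p2")
T=np.array([.59,-.1815,.044]);ey=np.array([.12,.993,0])
print(proj(c,[[.5391,.1654,.048],[.4153,.1847,.052],T-.09*ey+[0,0,.07]]))
E
```

```text
15.45 [0.53809692 0.16833376 0.18570141] 0.9967849671441624
[[245.87071043 210.80822335]
 [269.22521849 225.35371917]
 [332.29669141 156.12591006]]
```

View pics/p2.png

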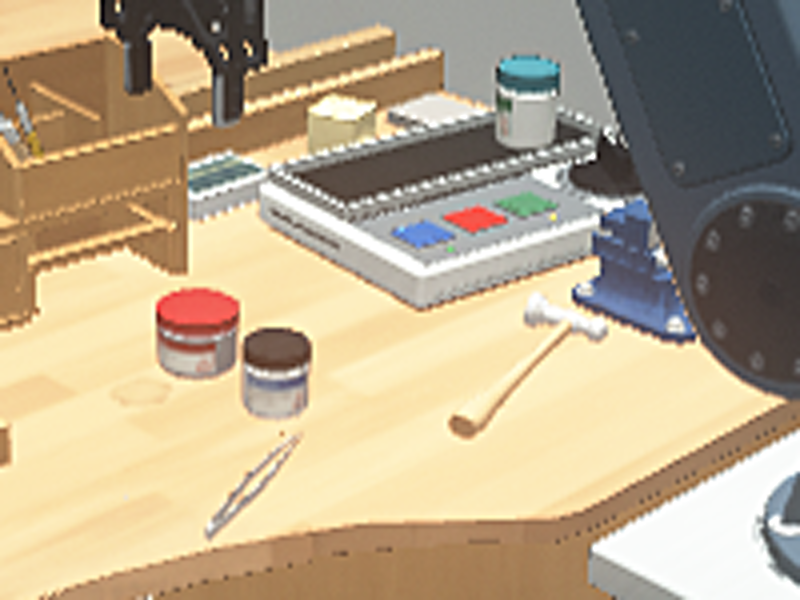

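The teal pot stands in the tray, with its lid at (529,75). The red lid is now at (198,312) instead of the expected (183,283), so that pot was knocked aside and I need to re-measure it.

```bash
python3 - <<'E'
from h import *
c=cam("scene")
for z in(.046,):print(ray(c,(np.array([[198,312],[277,350]])+.5)/4-.5+[200,140],[z,.05]).round(4))
t=cam("top")
for nm,c in(("s",c),("t",t)):
    h=cv2.cvtColor(c["pixels"],cv2.COLOR_RGB2HSV);m=((h[...,0]<8)|(h[...,0]>172))&(h[...,1]>150)&(h[...,2]>70)
    n,l,st,ce=cv2.connectedComponentsWithStats(m.astype(np.uint8))
    for i in range(1,n):
        if st[i,4]>60: print(nm,st[i],ce[i],ray(c,ce[i:i+1],.048).round(4))
E
```

```text
[[0.5001 0.1863 0.046 ]
 [0.4107 0.1903 0.05  ]]
s [189  34  16  19 239] [196.69037657  44.17154812] [[ 3.6284 -1.8843  0.048 ]]
s [239 212  21  11 184] [248.81521739 217.35869565] [[0.4989 0.1885 0.048 ]]
t [  0  84  26  42 407] [  8.48894349 108.35135135] [[1.129  1.0816 0.048 ]]
t [324 183  11   9  87] [329.11494253 186.98850575] [[ 0.4878 -0.1048  0.048 ]]
```

>>> servo_tool(steps=[[[-0.23,0.09,0],0.2,1],[[-0.23,0.09,0],0.4,1],[[-0.23,0.09,0],0.7,1],[[-0.23,0.09,-0.2],1,1],[[-0.23,0.09,-0.4],1,1],[[-0.23,0.09,-0.6],1,1]])

```text
clock: 16.1
eef_pos: [0.5051, 0.1791, 0.0959]
eef_rot: [1.076, 1.568, 0.064]
ft_force: [0.3, 0.8, -0.2]
finger_gap: 0.996
```

>>> servo_tool(steps=[[[0,0,0],0.3,1],[[0,0,0],0.6,1],[[0,0,0],1,1],[[0,0,0],1,1],[[0,0,0],1,1],[[0,0,0],1,1]])

```text
clock: 16.6
eef_pos: [0.5044, 0.1793, 0.0961]
eef_rot: [-0.675, 1.571, -1.167]
ft_force: [-0.3, -0.8, -0.2]
finger_gap: 0.997
```

```bash
python3 - <<'E'
from h import *
s=sense();print(s["clock"],s["eef_pos"],s["finger_gap"],s["q"][5])
c=cam("scene");crop(c,200,150,120,100,5,"p3")
p=proj(c,[s["eef_pos"],[.504,.1815,.048]]);print((p-[200,150])*5)
E
```

```text
16.6 [0.50441663 0.17930596 0.09607181] 0.9972479381694961 -0.9456921061899951
[[249.83040132 254.74130742]
 [247.43931613 330.56783265]]
```

View pics/p3.png

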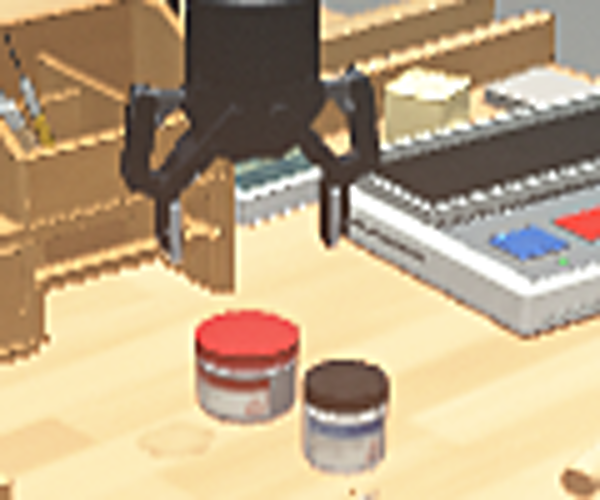

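The lid top is at (248,335) and the projection gives (247,331). The gripper is aligned between the pots, so it can go down.

>>> servo_tool(steps=[[[-0.01,0.015,-0.2],0,1],[[-0.01,0.015,-0.35],0,1],[[-0.01,0.015,-0.44],0,1],[[-0.01,0.015,-0.44],0,1]])

```text
clock: 16.98
eef_pos: [0.5008, 0.1821, 0.0277]
eef_rot: [-2.502, 1.566, -2.993]
ft_force: [-1.0, 0.3, -0.8]
finger_gap: 1.002
```

>>> servo_tool(steps=[[[0,0,0],0,-1],[[0,0,0],0,-1],[[0,0,0],0,-1],[[0,0,0],0,-1],[[0,0,0],0,-1]])

```text
clock: 17.4
eef_pos: [0.5035, 0.1828, 0.0313]
eef_rot: [0.57, 1.568, 0.081]
ft_force: [0.1, -0.7, 5.9]
finger_gap: 0.704
```

>>> servo_tool(steps=[[[0,0,0.15],0,-1],[[0,0,0.4],0,-1],[[0,0,0.65],0,-1],[[0,0,0.95],0,-1],[[0,0,0.95],0,-1]])

```text
clock: 17.82
eef_pos: [0.5068, 0.1837, 0.1797]
eef_rot: [0.641, 1.556, 0.153]
ft_force: [0.5, 0.2, -1.9]
finger_gap: 0.704
```

>>> servo_tool(steps=[[[0,-0.25,0],-0.2,-1],[[0,-0.5,0],-0.4,-1],[[0,-0.75,0],-0.65,-1],[[0,-1,0],-0.9,-1],[[0,-1,0],-1,-1]])

```text
clock: 18.23
eef_pos: [0.5032, 0.0271, 0.1727]
eef_rot: [-0.021, 1.568, -1.044]
ft_force: [0.5, -0.1, -0.5]
finger_gap: 0.704
```

>>> servo_tool(steps=[[[0.1,-0.25,0],-0.2,-1],[[0.25,-0.5,0],-0.4,-1],[[0.4,-0.75,0],-0.65,-1],[[0.58,-1,0],-0.9,-1],[[0.58,-1,0],-1,-1]])

```text
clock: 18.65
eef_pos: [0.5943, -0.1239, 0.1731]
eef_rot: [0.985, 1.562, -0.56]
ft_force: [1.6, 0.4, -0.7]
finger_gap: 0.706
```

>>> servo_tool(steps=[[[0,-0.2,0],-0.2,-1],[[0,-0.42,0],-0.2,-1],[[0,-0.42,0],-0.2,-1],[[0,-0.42,0],-0.2,-1],[[0,-0.42,0],-0.2,-1]])

```text
clock: 19.07
eef_pos: [0.5888, -0.1797, 0.1721]
eef_rot: [-2.289, 1.569, 2.354]
ft_force: [-0.5, -0.4, -1.7]
finger_gap: 0.7
```

>>> servo_tool(steps=[[[0.01,-0.01,-0.2],0,-1],[[0.01,-0.01,-0.4],0,-1],[[0.01,-0.01,-0.55],0,-1],[[0.01,-0.01,-0.61],0,-1],[[0.01,-0.01,-0.63],0,-1],[[0.01,-0.01,-0.635],0,-1]])

```text
clock: 19.57
eef_pos: [0.5911, -0.1807, 0.0771]
eef_rot: [-2.136, 1.57, 2.509]
ft_force: [0.4, 0.8, -0.6]
finger_gap: 0.706
```

>>> servo_tool(steps=[[[0,0,-0.01],0,-1],[[0,0,-0.015],0,-1]])

```text
clock: 19.73
eef_pos: [0.5922, -0.1819, 0.0765]
eef_rot: [1.17, 1.568, -0.469]
ft_force: [0.2, -0.3, -2.1]
finger_gap: 0.702
```

>>> servo_tool(steps=[[[0,0,-0.01],0,-1],[[0,0,-0.02],0,-1],[[0,0,-0.02],0,-1]])

```text
clock: 19.98
eef_pos: [0.5922, -0.1821, 0.0754]
eef_rot: [1.17, 1.567, -0.47]
ft_force: [-1.4, 2.6, 11.6]
finger_gap: 0.703
```

>>> servo_tool(steps=[[[0,0,0.01],0,0.8],[[0,0,0.01],0,0.8],[[0,0,0.01],0,0.9],[[0,0,0.01],0,0.9],[[0,0,0.2],0,1],[[0,0,0.45],0,1],[[0,0,0.7],0,1],[[0,0,0.7],0,1]])

```text
clock: 20.65
eef_pos: [0.5955, -0.1839, 0.1844]
eef_rot: [1.166, 1.556, -0.474]
ft_force: [0.3, 0.4, 0.6]
finger_gap: 1.001
```

>>> servo_tool(steps=[[[-0.2,0.25,0],0,1],[[-0.4,0.5,0],0,1],[[-0.5,0.75,0],0,1],[[-0.6,1,0],0,1]])

```text
clock: 20.98
eef_pos: [0.5029, -0.0398, 0.1768]
eef_rot: [-1.852, 1.57, 2.788]
ft_force: [1.2, 0.9, -0.0]
finger_gap: 0.996
```

>>> servo_tool(steps=[[[-0.15,0.25,0],0,1],[[-0.3,0.5,0],0,1],[[-0.45,0.75,0],0,1],[[-0.57,1,0],0,1]])

```text
clock: 21.32
eef_pos: [0.4202, 0.105, 0.1769]
eef_rot: [-1.523, 1.57, 3.119]
ft_force: [1.4, 0.3, -0.2]
finger_gap: 0.998
```

>>> servo_tool(steps=[[[0,0.2,0],0,1],[[0,0.44,0],0,1],[[0,0.44,-0.2],0,1],[[0,0.44,-0.4],0,1],[[0,0.44,-0.4],0,1]])

```text
clock: 21.73
eef_pos: [0.4189, 0.1702, 0.1133]
eef_rot: [-1.36, 1.562, -2.998]
ft_force: [-0.3, -0.2, 0.3]
finger_gap: 0.997
```

```bash
python3 - <<'E'
from h import *
s=sense();print(s["clock"],s["eef_pos"],s["finger_gap"],s["q"][5])
c=cam("scene");a=c["pixels"][130:250,220:370,::-1]
cv2.imwrite("pics/p4.png",cv2.resize(a,None,fx=5,fy=5,interpolation=cv2.INTER_CUBIC))
p=proj(c,[s["eef_pos"],[.4153,.1847,.052],[.59,-.1815,.092]]);print((p-[220,130])*5)
E
```

```text
21.7333 [0.41886853 0.17021769 0.11330406] 0.9974112501555451 0.205507162047089
[[262.4952448  369.10638225]
 [246.12609243 476.76859585]
 [462.63098489 184.2164754 ]]
```

View pics/p4.png

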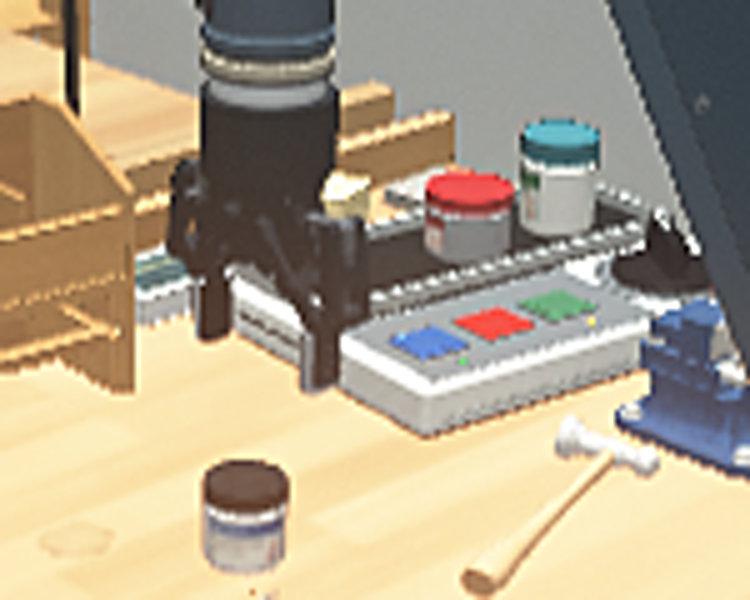

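Teal and red both stand in the tray. The black lid is at (246,480) against a predicted (246,477), so it hasn't moved.

>>> servo_tool(steps=[[[-0.015,0.097,0],0,1],[[-0.015,0.097,-0.2],0,1],[[-0.015,0.097,-0.4],0,1],[[-0.015,0.097,-0.54],0,1],[[-0.015,0.097,-0.54],0,1],[[-0.015,0.097,-0.54],0,1]])

```text
clock: 22.28
eef_pos: [0.4202, 0.184, 0.0365]
eef_rot: [-1.336, 1.57, -2.977]
ft_force: [0.5, 0.2, 0.8]
finger_gap: 0.999
```

>>> servo_tool(steps=[[[0,0,0],0,-1],[[0,0,0],0,-1],[[0,0,0],0,-1],[[0,0,0],0,-1],[[0,0,0],0,-1],[[0,0,0],0,-1]])

```text
clock: 22.78
eef_pos: [0.4207, 0.1845, 0.0379]
eef_rot: [1.782, 1.567, 0.142]
ft_force: [-0.6, -0.4, 8.5]
finger_gap: 0.56
```

>>> servo_tool(steps=[[[0,0,0.15],0,-1],[[0,0,0.4],0,-1],[[0,0,0.65],0,-1],[[0,0,0.95],0,-1],[[0,0,0.95],0,-1]])

```text
clock: 23.2
eef_pos: [0.4236, 0.1853, 0.1854]
eef_rot: [1.813, 1.556, 0.173]
ft_force: [0.6, -0.1, -0.9]
finger_gap: 0.554
```

>>> servo_tool(steps=[[[0.05,-0.25,0],0,-1],[[0.1,-0.5,0],0,-1],[[0.2,-0.75,0],0,-1],[[0.3,-1,0],0,-1],[[0.3,-1,0],0,-1]])

```text
clock: 23.62
eef_pos: [0.4695, 0.0283, 0.1797]
eef_rot: [1.23, 1.562, -0.416]
ft_force: [0.9, -0.3, 0.0]
finger_gap: 0.56
```

>>> servo_tool(steps=[[[0.2,-0.2,0],0,-1],[[0.45,-0.4,0],0,-1],[[0.7,-0.65,0],-0.1,-1],[[0.9,-0.86,0],-0.2,-1],[[0.9,-0.86,0],-0.2,-1],[[0.9,-0.86,0],-0.2,-1]])

```text
clock: 24.12
eef_pos: [0.6039, -0.0989, 0.1791]
eef_rot: [1.285, 1.564, -0.464]
ft_force: [0.4, -0.4, -0.5]
finger_gap: 0.564
```

>>> servo_tool(steps=[[[-0.02,0.03,-0.2],0,-1],[[-0.02,0.03,-0.4],0,-1],[[-0.02,0.03,-0.55],0,-1],[[-0.02,0.03,-0.61],0,-1],[[-0.02,0.03,-0.62],0,-1],[[-0.02,0.03,-0.63],0,-1]])

```text
clock: 24.62
eef_pos: [0.5967, -0.0897, 0.0844]
eef_rot: [-2.597, 1.571, 1.942]
ft_force: [0.9, 0.5, -0.2]
finger_gap: 0.559
```

>>> servo_tool(steps=[[[0,0,-0.008],0,-1],[[0,0,-0.008],0,-1]])

```text
clock: 24.78
eef_pos: [0.5977, -0.0903, 0.0843]
eef_rot: [1.416, 1.568, -0.329]
ft_force: [-0.1, -0.8, -0.5]
finger_gap: 0.562
```

>>> servo_tool(steps=[[[0,0,-0.008],0,-1],[[0,0,-0.008],0,-1]])

```text
clock: 24.95
eef_pos: [0.5973, -0.0902, 0.0826]
eef_rot: [1.428, 1.569, -0.317]
ft_force: [0.4, 0.1, -0.8]
finger_gap: 0.565
```

>>> servo_tool(steps=[[[0,0,-0.008],0,-1],[[0,0,-0.008],0,-1]])

```text
clock: 25.12
eef_pos: [0.5973, -0.0903, 0.082]
eef_rot: [1.382, 1.569, -0.363]
ft_force: [-1.8, 0.1, 6.2]
finger_gap: 0.563
```

>>> servo_tool(steps=[[[0,0,-0.005],0,-1],[[0,0,-0.005],0,-1]])

```text
clock: 25.28
eef_pos: [0.5973, -0.0903, 0.0819]
eef_rot: [1.327, 1.569, -0.418]
ft_force: [-2.9, 1.3, 9.9]
finger_gap: 0.557
```

>>> servo_tool(steps=[[[0,0,0.01],0,0.3],[[0,0,0.01],0,0.4],[[0,0,0.01],0,0.4],[[0,0,0.01],0,0.5],[[0,0,0.2],0,0.5],[[0,0,0.45],0,0.3],[[0,0,0.7],0,0.3],[[0,0,0.7],0,0.3]])

```text
clock: 25.95
eef_pos: [0.6014, -0.0915, 0.1918]
eef_rot: [1.414, 1.556, -0.33]
ft_force: [0.3, -0.5, 0.4]
finger_gap: 0.649
```

```bash
python3 - <<'E'
from h import *
s=sense();print(s["clock"],s["eef_pos"],s["finger_gap"],s["q"])
c=cam()
f=lambda p:(np.array(p)+.5)/14-.5+[352,162]
g=lambda P:((proj(c,P)-[352,162]+.5)*14-.5)
# disc edge points at z=.048, least squares centre with r=.038
E=ray(c,f([[130,290],[408,290],[265,152],[250,425],[170,195],[370,390],[160,375]]),[.048]*7)[:,:2]
from scipy.optimize import least_squares
r=least_squares(lambda p:np.hypot(*(E-p[:2]).T)-p[2],[.47,-.26,.038]);print(r.x,r.fun.round(4))
# scale ring at panel level
E2=ray(c,f([[95,305],[445,285],[250,115],[265,470],[410,180]]),[.0405]*5)[:,:2]
r2=least_squares(lambda p:np.hypot(*(E2-p[:2]).T)-p[2],[.47,-.26,.045]);print(r2.x,r2.fun.round(4))
C=(r.x[:2]+r2.x[:2])/2
for n,uv,z in(("ptr end",(308,168),.049),("ptr in top",(288,245),.074),("ptr mid top",(296,212),.074),("flag tip",(312,428),.042),("flag cen",(322,453),.042),("flag tip48",(312,428),.048)):
    p=ray(c,[f(uv)],z)[0,:2]-C;print(n,np.degrees(np.arctan2(p[1],p[0])).round(1),np.hypot(*p).round(4))
cv2.imwrite("pics/t5.png",cv2.resize(c["pixels"][130:215,290:400,::-1],None,fx=7,fy=7,interpolation=cv2.INTER_CUBIC))
E
```

```text
25.95 [ 0.60137353 -0.09152952  0.1918489 ] 0.6491725224521393 [-3.34574662e-01  5.55765109e-01  1.53340515e+00  6.94856343e-05
  1.03804737e+00 -1.60732211e-01]
[ 0.46949927 -0.26177822  0.0380953 ] [-0.0006 -0.0006  0.0013  0.0004 -0.001  -0.0002  0.0007]
[ 0.47178621 -0.26428639  0.04937007] [-0.0014 -0.0021  0.0008  0.0015  0.0012]
ptr end -32.2 0.035
ptr in top -11.7 0.0023
ptr mid top -26.0 0.0118
flag tip -179.2 0.0392
flag cen -178.6 0.0466
flag tip48 178.5 0.0409
```

View pics/t5.png

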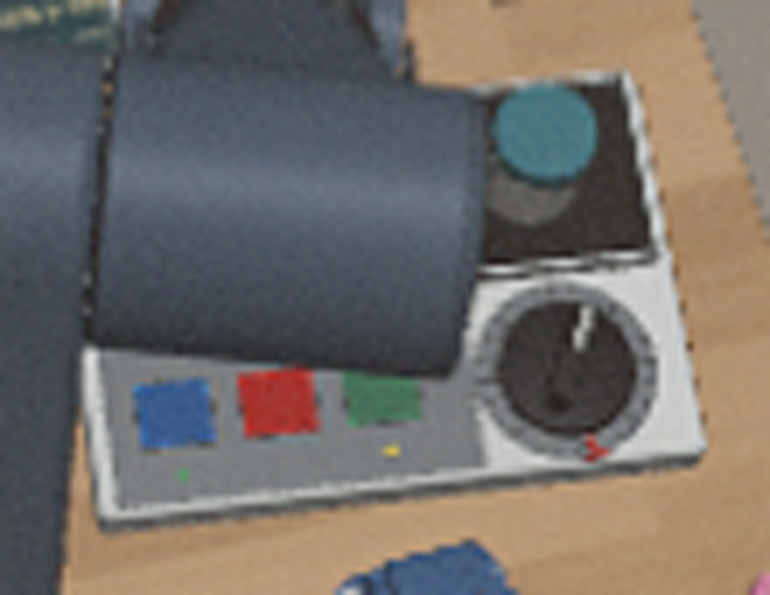

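>>> servo_tool(steps=[[[-0.2,-0.2,0],0.2,0],[[-0.4,-0.4,0],0.4,0],[[-0.65,-0.65,0],0.6,0],[[-0.85,-0.85,0],0.8,0],[[-0.85,-1,0],1,0],[[-0.85,-1,0],1,0]])

```text
clock: 26.5
eef_pos: [0.467, -0.245, 0.1838]
eef_rot: [-0.874, 1.569, -2.097]
ft_force: [1.3, -0.7, 0.4]
finger_gap: 0.502
```

>>> servo_tool(steps=[[[0,-0.13,0],0.2,0],[[0,-0.13,0],0.4,0],[[0,-0.13,0],0.6,0],[[0,-0.13,-0.2],0.8,0],[[0,-0.13,-0.4],1,0],[[0,-0.13,-0.5],1,0]])

```text
clock: 27.0
eef_pos: [0.4678, -0.2578, 0.1063]
eef_rot: [3.085, 1.565, 2.39]
ft_force: [-0.0, -0.4, 0.4]
finger_gap: 0.501
```

>>> servo_tool(steps=[[[0,0,0],0.2,0],[[0,0,0],0.2,0],[[0,0,0],0.2,0],[[0,0,0],0.2,0]])

```text
clock: 27.33
eef_pos: [0.4695, -0.2594, 0.1096]
eef_rot: [0.349, 1.571, -0.246]
ft_force: [0.5, 0.5, -0.6]
finger_gap: 0.499
```

```bash
cat >> h.py <<'E'
def jaw():
    s=sense();from scipy.spatial.transform import Rotation as R
    y=R.from_euler("xyz",s["eef_rot"]).as_matrix()[:,1];return np.degrees(np.arctan2(y[1],y[0]))
E
python3 -c "
from h import *
s=sense();print(s['clock'],s['eef_pos'],s['finger_gap'],jaw(),s['q'][5])"
```

```text
27.3333 [ 0.46954045 -0.25943048  0.10963671] 0.49870623330991687 55.90922209557144 -1.6891177466245444
```

>>> servo_tool(steps=[[[0,-0.02,-0.15],0,0],[[0,-0.02,-0.25],0,0],[[0,-0.02,-0.32],0,0],[[0,-0.02,-0.32],0,0],[[0,-0.02,-0.32],0,0]])

```text
clock: 27.75
eef_pos: [0.4692, -0.2625, 0.0617]
eef_rot: [2.971, 1.57, 2.378]
ft_force: [0.2, 0.2, 0.7]
finger_gap: 0.502
```

>>> servo_tool(steps=[[[0,0,0],0,-1],[[0,0,0],0,-1],[[0,0,0],0,-1],[[0,0,0],0,-1],[[0,0,0],0,-1]], force=30)

```text
clock: 28.17
eef_pos: [0.4704, -0.2622, 0.0628]
eef_rot: [0.455, 1.568, -0.139]
ft_force: [2.5, 4.9, 3.3]
finger_gap: 0.153
```

>>> servo_tool(steps=[[[0,0,0],-0.2,-1],[[0,0,0],-0.4,-1],[[0,0,0],-0.6,-1],[[0,0,0],-0.8,-1],[[0,0,0],-1,-1]])

```text
clock: 28.58
eef_pos: [0.472, -0.2608, 0.0628]
eef_rot: [1.384, 1.565, 0.26]
ft_force: [10.5, 11.8, 1.9]
finger_gap: 0.156
```

>>> servo_tool(steps=[[[0,0,0],-0.2,-1],[[0,0,0],-0.4,-1],[[0,0,0],-0.6,-1],[[0,0,0],-0.8,-1],[[0,0,0],-1,-1]])

```text
clock: 29.0
eef_pos: [0.4743, -0.2603, 0.0629]
eef_rot: [1.773, 1.561, 0.124]
ft_force: [18.2, 15.7, 0.2]
finger_gap: 0.154
```

>>> servo_tool(steps=[[[0,0,0],-0.2,-1],[[0,0,0],-0.4,-1],[[0,0,0],-0.6,-1],[[0,0,0],-0.8,-1],[[0,0,0],-1,-1]])

```text
clock: 29.42
eef_pos: [0.4765, -0.2611, 0.0629]
eef_rot: [2.106, 1.556, -0.067]
ft_force: [22.8, 14.1, -3.1]
finger_gap: 0.157
```

>>> servo_tool(steps=[[[0,0,0],-0.2,-1],[[0,0,0],-0.4,-1],[[0,0,0],-0.6,-1],[[0,0,0],-0.8,-1],[[0,0,0],-1,-1]])

```text
clock: 29.83
eef_pos: [0.478, -0.2629, 0.063]
eef_rot: [2.448, 1.553, -0.248]
ft_force: [23.6, 11.7, -6.8]
finger_gap: 0.156
```

>>> servo_tool(steps=[[[0,0,0],-0.2,-1],[[0,0,0],-0.4,-1],[[0,0,0],-0.6,-1],[[0,0,0],-0.83,-1],[[0,0,0],-0.83,-1],[[0,0,0],-0.83,-1]])

```text
clock: 30.33
eef_pos: [0.4785, -0.2647, 0.063]
eef_rot: [2.764, 1.551, -0.363]
ft_force: [22.8, 6.8, -7.8]
finger_gap: 0.157
```

```bash
python3 -c "
from h import *
s=sense();print(s['clock'],s['eef_pos'],s['finger_gap'],jaw(),s['q'][5],s['ft_force'],s['ft_torque'])"
```

```text
30.3333 [ 0.4785341  -0.26473461  0.06297424] 0.15688055672914214 -89.15764110858902 0.8336413732480085 [22.79503713  6.82556632 -7.76706502] [ 1.50938501 -3.42639179  0.014993  ]
```

>>> servo_tool(steps=[[[0.05,-0.01,0],0,-1],[[0.05,-0.01,0],0,-0.2],[[0.05,-0.01,0],0,0],[[0.05,-0.01,0],0,0],[[0.05,-0.01,0],0,0],[[0.05,-0.01,0.2],0,0],[[0.05,-0.01,0.45],0,0],[[0.05,-0.01,0.7],0,-1],[[0.05,-0.01,0.7],0,-1]])

```text
clock: 31.08
eef_pos: [0.4796, -0.267, 0.173]
eef_rot: [2.404, 1.558, -0.719]
ft_force: [1.6, -0.2, 0.4]
finger_gap: 0.226
```

>>> servo_tool(steps=[[[0,0.25,0],0,-1],[[0,0.5,0],0.3,-1],[[0,0.75,0],0.6,-1],[[0,1,0],0.8,-1],[[0,1,0],1,-1]])

```text
clock: 31.5
eef_pos: [0.4733, -0.1076, 0.166]
eef_rot: [-1.235, 1.564, 2.437]
ft_force: [0.0, 0.4, -0.6]
finger_gap: -0.001
```

>>> servo_tool(steps=[[[0,0.25,0],0,-1],[[0,0.5,0],0.3,-1],[[0,0.75,0],0.6,-1],[[0,1,0],0.8,-1],[[0,1,0],1,-1]])

```text
clock: 31.92
eef_pos: [0.4744, 0.0413, 0.1663]
eef_rot: [-1.73, 1.567, 2.443]
ft_force: [0.1, -0.8, 0.4]
finger_gap: -0.001
```

>>> servo_tool(steps=[[[0,0.25,0],0,-1],[[0,0.5,0],0.3,-1],[[0,0.75,0],0.6,-1],[[0,1,0],0.8,-1],[[0,1,0],1,-1]])

```text
clock: 32.33
eef_pos: [0.4759, 0.191, 0.1665]
eef_rot: [2.859, 1.568, 1.248]
ft_force: [1.0, 0.1, -0.1]
finger_gap: -0.0
```

```bash
python3 - <<'E'
from h import *
s=sense();print(s["clock"],s["eef_pos"],s["finger_gap"])
c=cam();a=c["pixels"][...,::-1]
z=lambda a,f:cv2.resize(a,None,fx=f,fy=f,interpolation=cv2.INTER_CUBIC)
L=z(a[135:210,290:400],4);Rr=z(a[162:202,352:392],10)
o=np.zeros((400,840,3),np.uint8);o[:300,:440]=L;o[:400,440:840]=Rr;cv2.imwrite("pics/t6.png",o[:, :800])
E
```

```text
32.3333 [0.47594002 0.19102433 0.16651509] -0.00041481224306300313
```

View pics/t6.png

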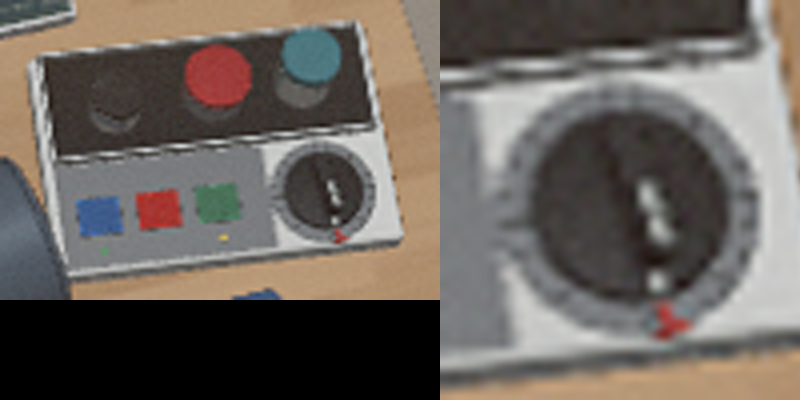

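All three pots stand in the tray, with lids in the left half at black (115,92), red (218,75) and teal (311,55). The pointer end is at (656,283), just inside the flag tip at about (664,306). I'll check the angles in numbers.

```bash
python3 - <<'E'
from h import *
c=cam()
f=lambda p:(np.array(p)+.5)/10-.5+[352,162]
C=np.array([.4697,-.262])
for n,uv,z in(("ptr disc",(216,283),.049),("ptr disc hi",(216,272),.049),("flag tip",(223,306),.042),("flag cen",(229,322),.042)):
    p=ray(c,[f(uv)],z)[0,:2]-C;print(n,np.degrees(np.arctan2(p[1],p[0])).round(1),np.hypot(*p).round(4))
h=c["pixels"][162:202,352:392].astype(int);m=(h[...,0]>130)&(h[...,1]<90)
v,u=np.nonzero(m);P=ray(c,np.c_[u+352,v+162],.042)[:,:2]-C
print("red px",np.c_[np.degrees(np.arctan2(P[:,1],P[:,0]))%360,np.hypot(*P.T)*1e3].round(1).tolist())
q=ray(c,(np.array([[115,92],[218,75],[311,55]])+.5)/4-.5+[290,135],[.096,.092,.114])[:,:2]-[.59,-.1815]
ex=np.array([.993,-.12]);ey=np.array([.12,.993]);print("pots in tray",np.c_[q@ex,q@ey].round(3).tolist())
E
```

```text
ptr disc 179.6 0.0312
ptr disc hi -177.8 0.027
flag tip -177.6 0.0385
flag cen -177.4 0.0451
red px [[183.5, 38.1], [181.7, 41.8], [180.1, 45.6], [184.6, 46.6], [188.9, 47.9]]
pots in tray [[-0.009, 0.094], [-0.001, -0.004], [0.001, -0.089]]
```

>>> servo_tool(steps=[[[0.02,-0.25,0],0,-1],[[0.04,-0.5,0],0,-1],[[0.04,-0.75,0],0,-1],[[0.04,-1,0],0,-1]])

```text
clock: 32.77
eef_pos: [0.482, 0.0333, 0.1665]
eef_rot: [-1.011, 1.57, -2.638]
ft_force: [0.5, -0.3, 0.1]
finger_gap: -0.0
```

>>> servo_tool(steps=[[[0,-0.25,0],0,-1],[[0,-0.5,0],0,-1],[[0,-0.75,0],0,-1],[[0,-1,0],0,-1],[[0,-1,0],0,-1]])

```text
clock: 33.18
eef_pos: [0.4835, -0.1223, 0.1669]
eef_rot: [0.72, 1.566, -0.915]
ft_force: [0.7, 0.2, 0.8]
finger_gap: 0.005
```

>>> servo_tool(steps=[[[0,-0.18,0],0,-1],[[0,-0.36,0],0,-1],[[0,-0.36,0],0,-1],[[0,-0.36,-0.25],0,-1],[[0,-0.36,-0.5],0,-1],[[0,-0.36,-0.65],0,-1],[[0,-0.36,-0.65],0,-1],[[0,-0.36,-0.65],0,-1]])

```text
clock: 33.85
eef_pos: [0.4813, -0.1677, 0.0683]
eef_rot: [-2.06, 1.567, 2.598]
ft_force: [0.2, -0.8, 1.5]
finger_gap: -0.0
```

Now at z ≈ 0.068, with contact expected at a TCP height of about 0.0505.

>>> servo_tool(steps=[[[0.01,0.03,-0.05],0,-1],[[0.01,0.03,-0.09],0,-1],[[0.01,0.03,-0.1],0,-1],[[0.01,0.03,-0.1],0,-1]])

```text
clock: 34.18
eef_pos: [0.4845, -0.1635, 0.0546]
eef_rot: [1.055, 1.57, -0.566]
ft_force: [0.0, 1.3, -0.1]
finger_gap: 0.002
```

>>> servo_tool(steps=[[[0,0,-0.007],0,-1],[[0,0,-0.007],0,-1]])

```text
clock: 34.35
eef_pos: [0.4845, -0.1637, 0.0536]
eef_rot: [1.067, 1.57, -0.555]
ft_force: [0.3, 0.2, -0.2]
finger_gap: 0.001
```

>>> servo_tool(steps=[[[0,0,-0.014],0,-1],[[0,0,-0.014],0,-1]])

```text
clock: 34.52
eef_pos: [0.4843, -0.1636, 0.0511]
eef_rot: [1.114, 1.571, -0.508]
ft_force: [-0.1, 0.3, 0.1]
finger_gap: -0.004
```

>>> servo_tool(steps=[[[0,0,-0.008],0,-1],[[0,0,-0.008],0,-1]])

```text
clock: 34.68
eef_pos: [0.4843, -0.1637, 0.0501]
eef_rot: [1.112, 1.571, -0.51]
ft_force: [-0.2, -0.3, 4.0]
finger_gap: -0.001
```

>>> servo_tool(steps=[[[0,0,-0.004],0,-1],[[0,0,-0.004],0,-1]])

```text
clock: 34.85
eef_pos: [0.4843, -0.1637, 0.0497]
eef_rot: [0.938, 1.571, -0.684]
ft_force: [-0.8, 1.0, 6.7]
finger_gap: 0.004
```

>>> servo_tool(steps=[[[0,0,-0.005],0,-1],[[0,0,-0.005],0,-1],[[0,0,-0.005],0,-1],[[0,0,-0.005],0,-1]])

```text
clock: 35.18
eef_pos: [0.4843, -0.1637, 0.0495]
eef_rot: [1.014, 1.57, -0.608]
ft_force: [-2.5, 0.0, 9.8]
finger_gap: 0.004
```

>>> servo_tool(steps=[[[0,0,0.1],0,-1],[[0,0,0.3],0,-1],[[0,0,0.6],0,-1],[[0,0,0.8],0,-1],[[0,0,0.8],0,-1]])

```text
clock: 35.6
eef_pos: [0.4879, -0.1656, 0.1743]
eef_rot: [1.08, 1.558, -0.542]
ft_force: [0.8, -0.3, -0.7]
finger_gap: -0.001
```

>>> servo_tool(steps=[[[0,0.25,0],0,-1],[[0,0.5,0],0,-1],[[0,0.75,0],0,-1],[[0,1,0],0,-1],[[0,1,0],0,-1]])

```text
clock: 36.02
eef_pos: [0.4819, -0.0078, 0.1679]
eef_rot: [-2.231, 1.566, 2.436]
ft_force: [-0.0, 0.3, -0.8]
finger_gap: -0.005
```

>>> servo_tool(steps=[[[0,0.25,0],0,-1],[[0,0.5,0],0,-1],[[0,0.75,0],0,-1],[[0,1,0],0,-1],[[0,1,0],0,-1]])

```text
clock: 36.43
eef_pos: [0.4835, 0.1415, 0.1681]
eef_rot: [-3.088, 1.569, 1.579]
ft_force: [0.5, -0.4, -0.9]
finger_gap: -0.002
```

```bash
python3 - <<'E'
from h import *
s=sense();print(s["clock"],s["eef_pos"])
c=cam();d=cam("scene")
z=lambda a,f:cv2.resize(a,None,fx=f,fy=f,interpolation=cv2.INTER_CUBIC)
A=z(c["pixels"][135:210,290:400,::-1],6);A=A[:, :660]
B=z(d["pixels"][100:300,60:560-60,::-1],1.5)[:, :660]
o=np.zeros((450+140,660,3),np.uint8);o[:450]=A;B=z(d["pixels"][150:290,60:400,::-1],1);o[450:590,:340]=B
cv2.imwrite("pics/f.png",o)
E
```

```text
36.4333 [0.48349106 0.14153108 0.16811537]
```

View pics/f.png

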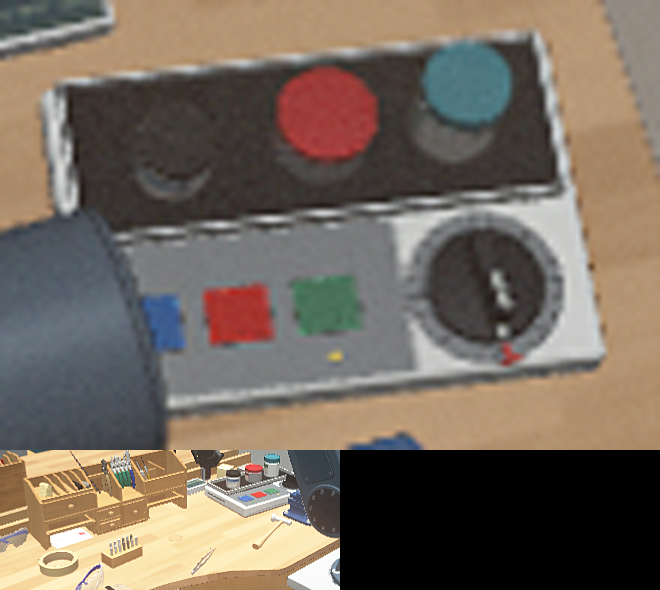

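All three pots stand in the tray, the pointer lies at the flag, the block is on the bench, and the tape roll hasn't moved. The arm is touching nothing, so I'm handing in.

```bash
python3 -c "
from plant import workorder;print(workorder.job_done())"
```

```text
the job is handed in; nothing more can be done
None
```

I did every step in the order asked and handed the job in at about 36 s. No verdict was reported.

- **Keys:** I pressed blue first (about 7–9 N) and green last (about 7–10 N), each for longer than 0.15 s. I never went near the red key. The panel gave no readable sign that a press registered, so I'm relying on the force readings.
- **Punch block:** it stands on the bench at about (0.50, 0.43).
- **Pots:** this start had three (teal, red and one black-lidded small pot). A dark can far to the left was out of reach, so I took it for a look-alike and left it. The red pot was knocked aside partway through, so I measured it again before picking it up. The pots stand about 0, 0 and 9 mm off the tray's centre line and at −89, −4 and +94 mm along it, all inside the limits.
- **Dial:** I turned it about 145° clockwise. In the same picture the pointer and flag agree to about 1°. The angles I computed separately differ by up to about 3°, still within the 7° allowed.
- **Last picture:** the pots are upright in the tray and the pointer lies at the flag. The tape roll is where it was, and the arm is clear of everything.

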